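# Set the comb and clamp the tray of a gel caster

### The job

Get the gel caster ready for pouring: clamp its clear tray by turning the orange cam handle clockwise, fully home, and lay the blue eight-tooth comb from the drying stand across the tray in the pair of notches over the red strip, seated right down on both sides. Set the comb down rather than dropping it, leave the black fifteen-tooth comb in its stand, and do not disturb the conical flask, tip box or dropper bottle that stand near.

Things in the scene. Friction and masses are not known exactly. Their poses are not given: they have to be found in the camera images.
- blue_comb: comb to be set: blue spine 124 long (y) x 8 thick (x) x 26 high (z) over a white blade of eight teeth, 84 wide, 3 thick, 22 deep. Origin: middle of the spine's underside; z points from the teeth to the spine. It starts in the front slot of the stand, z leaning about 25 degrees from vertical, spine towards the stand's front (-x), and comes out along its own z.
- black_comb: the other comb, same size and axes but black spine and fifteen teeth; in the rear slot of the stand, 60 mm behind and above the blue comb along the rails. It stays there.
- comb_stand: white fixed stand, 150 x 180, origin mid underside. Two rails 96 apart (y) rise to the back (+x) at 25 degrees, each with two slots 10 wide, 14 deep, square to the rails, for the spines' ends. Above, on two rear posts (y = +-80), a tier of steel wires 280 over the bench, holding a spare tray, reaches forward over the combs to a front bar at x = -52: the hand must come in slanted from the front.
- caster: grey fixed gel caster, 222 (x) x 142 (y), top of its base 18 above the bench: rubber-faced end wall 32 high at its +x end (gasket at x = +100), side guides 12 high, and at the -x end a sliding rubber-faced pressure plate 26 high, driven by the cam. Origin: on the bench, 7 mm from the middle of the base.
- gel_tray: loose clear tray in the caster, 140 long (x) x 102 wide (y) x 42 high, open-ended; floor 6, walls 6 thick, 90 apart. Each wall has two notches 10.5 wide, 12 deep (floor 30 above the tray's underside), mouths chamfered 4 mm, at x = +45 (over the red strip) and x = -15. Origin: middle of its underside; clamped, it sits at x = +30 in the caster's frame, unclamped up to 3 mm less.
- strip_notches (a point): middle between the floors of the two notches over the red strip: where the blue comb's origin belongs. Axes as the tray's: x along the tray, y across it (along the seated comb), z up.
- cam_handle (a joint): angle of the cam handle, rad: 0 = open, 1.4 = fully home at its stop; grows clockwise as seen from above. Starts between 0 and 0.25.
- cam_grip (a point): on the vertical cam axis, 12 mm below the top of the orange wing handle (48 long x 12 thick x 28 high, its top 86 above the bench); x axis along the wing, which turns with it.
- conical_flask: glass conical flask, 61 dia x 104, bystander; origin at the middle of its underside
- tip_box: pipette tip box with clear lid, 85 x 122 x 91, bystander; origin at the middle of its underside
- dropper_bottle: brown dropper bottle with red bulb, 35 dia x 104, bystander; origin at the middle of its underside
Mind the look-alikes: they are no part of the job. What is meant by the blue_comb is not yellow, and is the larger of those in its own colour.

How it is judged:
By the outcome, as a careful person would: the job done as asked, in the order asked, and still so for the second after the job is handed in, with the robot touching nothing.
It also fails if it takes over 64 s, if anything falls off the work surface, if the arm or the gripper's body presses on something with over 40 N, if the wrist force passes 120 N, or if a joint passes its speed limit or range.

### The arm

A 6-joint arm with a two-finger parallel gripper is mounted at the origin on a cart in front of the work surface, level with it; the furniture and walls round the work are solid. World frame = base frame: x ahead of the robot, y to its left, z up, the work surface at z = 0. Lengths are in m, angles in rad, forces in N, time in s.
With the tool pointing down it reaches from about 0.3 to 0.875 m from the base axis. Payload 4.2 kg.
Tool frame: the origin (TCP) lies on the centre line of the jaws, within the pads' length; the fingertips stand 14 mm ahead of it and the grasp point (between the pads) lies 5 mm behind it; z points along the fingers, y is the direction in which the jaws open and shut (so a half turn about z gives the same grasp; the last joint's range is limited). The gripper opens to 85 mm and grips with 20 to 120 N. Pads are 22 mm wide; open, the fingers measure 114 mm over their backs; the gripper's body (76 mm by 85 mm) begins 54 mm behind the grasp point. The pads swing forward as they close: fully open they stand 13 mm farther back than shut.
Start: joints at [1.083, 0.32, 1.565, -0, 1.257, -0.02], TCP at [0.259, 0.513, 0.245] pointing down, gripper open.
Joint ranges: [-3.11, 3.11], [-0.84, 2.01], [0.21, 2.61], [-1.34, 4.49], [0.05, 2.63], [-2.56, 2.56]. Speed limits (rad/s): [2.57, 2.57, 3.14, 3.14, 3.14, 3.14].

### API

Orientations are given as a 3x3 rotation matrix whose columns are the frame's x, y, z axes.
In Python, from cell import * gives the robot as it stands. Calls block until the motion is done:
- move_to(position, orientation): joint-space move of the TCP to a pose.
- servo_line(position, frame=None, speed=0.15, contact_N=None): straight line of the TCP; frame=None keeps the orientation; speed is the mean speed in m/s. With contact_N (N) it stops when the force on the tool has changed by that much, and returns True; else False.
- move_j(angles): joint-space move.
- command_gripper(opening, grip_force=None): finger opening in m; grip_force is the grip in N (None keeps the last); returns when the fingers have stopped.
- hold(seconds).
- inverse_kinematics(position, orientation): joint angles nearest the present ones, or None.
- camera(name): name is "scene" or "top" or "wrist"; returns (picture, depth): 400x640x3 uint8, blue, green, red; 400x640 float32, m along the optical axis (not along the pixel's ray), 0 where there is no reading.
- calibration(name): a dict with "camera_matrix" (3x3 intrinsics, pixels), "dist_coeffs" ([k1, k2, p1, p2, k3] as OpenCV has them; the pictures are not rectified), "R" (3x3) and "t" (3): a world point X has camera coordinates R X + t. Camera axes: x right, y down, z forward; pixel columns grow to the right and rows downward; lengths in m; the calibration is good to about 2 mm. A picture is of the moment at which its call begins: read the wrist's pose just before it. calibration takes no time and is no camera call; for the wrist camera it gives the pose at the moment of the call.
A pose or a line that the arm cannot do raises Unreachable and nothing moves.
- job_done(): hands the job in, once; it reports no verdict.
Readings, each from a call of its own:
- get_time(): time.
- get_joint_positions(): joint angles.
- get_qd(): joint speeds.
- get_effort(): joint torques, N m.
- get_eef_pos(): TCP position.
- get_orientation(): TCP orientation.
- get_ft_force(): force on the tool from outside, world axes, zero at the start.
- get_ft_torque(): the same for the moment, N m.
- get_finger_gap(): finger opening in m.
Only numpy, scipy, OpenCV 4.12 (cv2) and the standard library are available. Lean on these libraries where they do the work, as an engineer would, in place of code of your own. Each camera call takes 0.05 s, during which the arm holds its last target. There are 200 camera calls.

## Working session

There is one attempt and no reset: what is moved stays moved. The work goes in short steps, each a Python script; the robot and the scene stay as the last script left them, time stands still between calls to the robot, and variables do not carry over. Pictures are saved under pics/ and viewed, about 8 in all and at most 12, crops included, and the job is handed in when it is done.

```bash
ls; mkdir -p pics; python3 - <<'E'
from cell import *
import cv2,numpy as np
for n in("scene","top"):
    p,d=camera(n); cv2.imwrite(f"pics/{n}0.png",p); np.save(f"pics/{n}0.npy",d)
    c=calibration(n); print(n,c, -c["R"].T@c["t"])
E
```

```text
pics
scene {'camera_matrix': array([[471.69293927,   0.        , 320.88784549],
       [  0.        , 471.69293927, 206.6022874 ],
       [  0.        ,   0.        ,   1.        ]]), 'dist_coeffs': array([0.01560995, 0.        , 0.        , 0.        , 0.        ]), 'R': array([[ 0.71590345, -0.69800774,  0.01635353],
       [-0.34904652, -0.37808452, -0.8574489 ],
       [ 0.60468899,  0.60814249, -0.51430919]]), 't': array([-0.38874335,  0.27348756,  1.05140547])} [-0.26201072 -0.80734879  0.78160642]
top {'camera_matrix': array([[365.60634748,   0.        , 323.0596201 ],
       [  0.        , 365.60634748, 200.42968634],
       [  0.        ,   0.        ,   1.        ]]), 'dist_coeffs': array([-0.04579765,  0.        ,  0.        ,  0.        ,  0.        ]), 'R': array([[ 0.00860469, -0.99958651,  0.02743658],
       [-0.98240047, -0.01357012, -0.18629323],
       [ 0.18658851, -0.02535071, -0.98211103]]), 't': array([-0.01807573,  0.59542902,  1.10208296])} [0.37946927 0.01795037 1.19378816]
```

View pics/scene0.png

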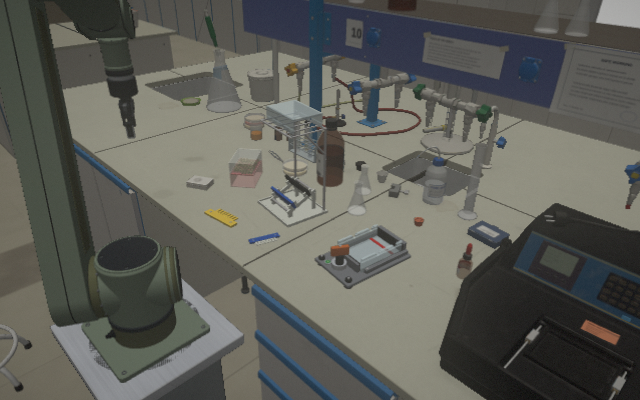

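View pics/top0.png

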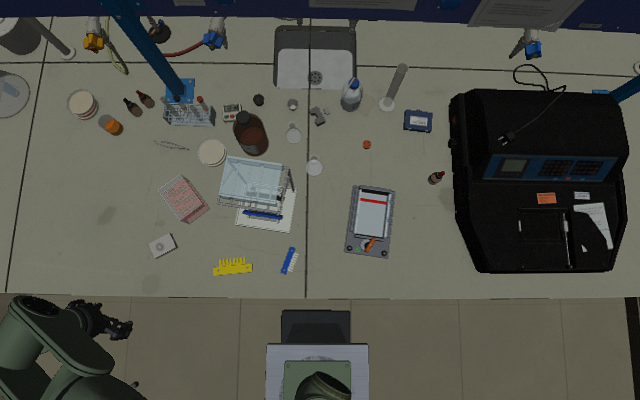

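Scene/top show: the stand with the blue comb (top ~263,215; scene ~285,197) and the black one behind it. There is a small blue comb on the bench (top 289,260) and a yellow comb (top 233,267). The caster is at top (370,220), with its orange wing at (370,243). The flask is at (315,165) and the dropper bottle at (436,178). The blue comb in the stand is the candidate; I'll check it in an enlarged crop.

```bash
cat > h.py <<'E'
import numpy as np, cv2
def rays(c,px):
    n=cv2.undistortPoints(np.float64(px).reshape(-1,1,2),c["camera_matrix"],c["dist_coeffs"]).reshape(-1,2)
    return np.c_[n,np.ones(len(n))]
def plane(c,px,z):
    o=-c["R"].T@c["t"]; d=rays(c,px)@c["R"]
    return o+d*((z-o[2])/d[:,2])[:,None]
def depthpts(c,px,dep):
    px=np.asarray(px); z=dep[px[:,1].astype(int),px[:,0].astype(int)]
    return (rays(c,px)*z[:,None]-c["t"])@c["R"], z
def tri(cs,pxs):  # one point seen in several cameras
    A=np.zeros((3,3));b=np.zeros(3)
    for c,p in zip(cs,pxs):
        o=-c["R"].T@c["t"]; d=(rays(c,[p])@c["R"])[0]; d/=np.linalg.norm(d); M=np.eye(3)-np.outer(d,d); A+=M;b+=M@o
    return np.linalg.solve(A,b)
def mask(img,lo,hi): return cv2.inRange(cv2.cvtColor(img,cv2.COLOR_BGR2HSV),np.array(lo),np.array(hi))
E
python3 - <<'E'
from cell import *
from h import *
t=cv2.imread("pics/top0.png");s=cv2.imread("pics/scene0.png")
a=cv2.resize(t[150:290,210:410],None,fx=4,fy=4,interpolation=cv2.INTER_CUBIC)
b=cv2.resize(s[140:290,200:420],None,fx=3.6,fy=3.6,interpolation=cv2.INTER_CUBIC)
cv2.imwrite("pics/ct.png",a);cv2.imwrite("pics/cs.png",b)
for n,im in(("top",t),("scene",s)):
    c=calibration(n);D=np.load(f"pics/{n}0.npy")
    for nm,lo,hi in(("orange",(5,150,100),(16,255,255)),("red",(0,150,100),(4,255,255)),("blue",(105,120,60),(125,255,255))):
        m=mask(im,lo,hi); k,l,st,ce=cv2.connectedComponentsWithStats(m)
        for i in range(1,k):
            if st[i,4]>15 and 150<ce[i,0]<460 and ce[i,1]>140:
                v,u=np.where(l==i); P,z=depthpts(c,np.c_[u,v],D); P=P[z>0]
                print(n,nm,st[i],ce[i].round(1),np.median(P,0).round(3) if len(P) else '', P[:,2].max().round(3) if len(P) else '', cv2.minAreaRect(np.float32(np.c_[u,v])))
E
```

```text
top orange [363 140   8   8  42] [366.4 144.1] [ 0.8   -0.157  0.017] 0.022 ((366.2500305175781, 144.25), (6.363960266113281, 7.071067810058594), 45.0)
top orange [370 238   5   7  20] [372.  240.8] [ 0.467 -0.161  0.084] 0.088 ((372.1000061035156, 240.80001831054688), (2.683281421661377, 5.81377649307251), 26.56505012512207)
top orange [366 245   5   7  19] [367.9 248. ] [ 0.445 -0.148  0.086] 0.088 ((367.9000244140625, 248.2000274658203), (2.683281421661377, 5.813776969909668), 26.56505012512207)
top red [361 198  26   6  66] [373.  200.7] [ 0.603 -0.176  0.024] 0.031 ((373.37530517578125, 200.831298828125), (25.316770553588867, 2.521787643432617), 8.530765533447266)
top blue [243 210  39  10 131] [262.3 214.6] [0.548 0.179 0.061] 0.069 ((262.0691223144531, 214.0576934814453), (38.62509536743164, 4.538680076599121), 8.880659103393555)
top blue [281 247  14  27 137] [287.4 259.8] [0.409 0.101 0.005] 0.011 ((287.5218200683594, 259.8178405761719), (5.117432594299316, 27.85663604736328), 20.85445785522461)
scene orange [332 245  17   4  32] [340.  246.4] [ 0.455 -0.159  0.087] 0.09 ((3
[... 1762 characters left out ...]
cene blue [259 371  26  26  73] [271.7 383. ] [ 0.303 -0.046 -0.397] -0.391 ((271.0000305175781, 384.0000305175781), (33.941123962402344, 5.656853675842285), 45.0)
scene blue [305 375  13  11  37] [311.1 379.8] [ 0.302 -0.213 -0.229] -0.224 ((310.64703369140625, 380.9117736816406), (12.365036010742188, 6.6163787841796875), 40.601295471191406)
scene blue [317 384  20  16  49] [326.9 392.3] [ 0.304 -0.276 -0.229] -0.225 ((326.2540588378906, 392.2950744628906), (23.558786392211914, 3.456996202468872), 39.80556869506836)
scene blue [378 385  13   9  26] [384.3 388.9] [ 0.304 -0.438 -0.061] -0.058 ((384.7022399902344, 388.87640380859375), (13.355973243713379, 3.921992063522339), 32.0053825378418)
```

View pics/ct.png

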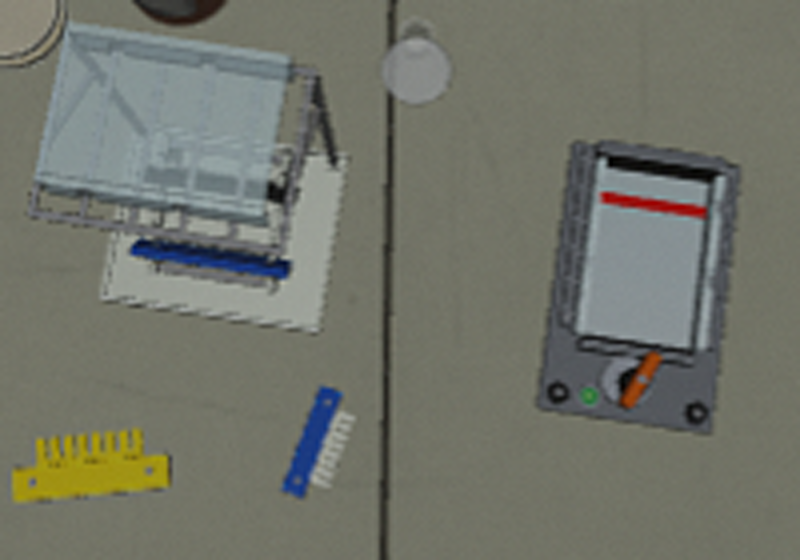

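View pics/cs.png

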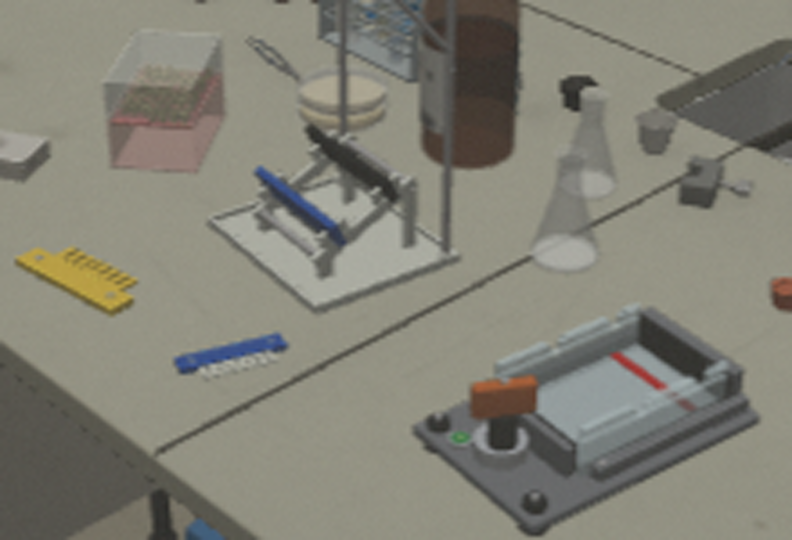

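Blue candidates: the comb in the stand (top 262,215, 39 px long) and the one lying on the bench (top 288,260, 28 px). The stand one is larger and sits in the front slot, with the black comb behind it, so it is the one meant. Next I'll measure the caster, stand and wing roughly, then look from close by with the wrist camera.

```bash
cat >> h.py <<'E'
def Rdown(yaw):  # tool z down; tool y at angle yaw in world
    y=np.array([np.cos(yaw),np.sin(yaw),0]); z=np.array([0,0,-1.]); return np.c_[np.cross(y,z),y,z]
E
python3 - <<'E'
from cell import *
from h import *
c=calibration("top")
f=lambda L:np.array(L)/4+[210,150]
P=plane(c,f([(572,140),(740,165),(711,432),(540,405)]),0.018); print("caster",P.round(3))
print([np.linalg.norm(P[i]-P[i-1]).round(3) for i in range(4)], np.degrees(np.arctan2(*(P[0]-P[3])[[1,0]])),np.degrees(np.arctan2(*(P[1]-P[2])[[1,0]])))
S=plane(c,f([(100,300),(320,332),(347,155)]),0.006); print("stand",S.round(3),np.linalg.norm(S[0]-S[1]),np.linalg.norm(S[2]-S[1]),np.degrees(np.arctan2(*(S[2]-S[1])[[1,0]])))
B=plane(c,f([(133,247),(290,270)]),0.07);print("comb",B.round(3),np.linalg.norm(B[0]-B[1]))
W=np.radians(-31)
for yaw in (W+np.pi/2,W-np.pi/2):
    for d in(0,-1.4):
        q=inverse_kinematics([.456,-.154,.2],Rdown(yaw+d)); print(yaw,d,None if q is None else np.round(q,2))
R=Rdown(W+np.pi/2)
move_to([.3,.25,.45],Rdown(1.5)); 
try: move_to([.44,-.15,.36],Rdown(W+np.pi/2))
except Exception as e: print(e); 
p,d=camera("wrist"); cv2.imwrite("pics/w1.png",p); np.save("pics/w1.npy",d)
cw=calibration("wrist"); np.savez("pics/w1c.npz",**cw); print(get_time(),get_eef_pos(),get_joint_positions(),-cw["R"].T@cw["t"])
E
```

```text
caster [[ 0.656 -0.111  0.018]
 [ 0.637 -0.251  0.018]
 [ 0.418 -0.221  0.018]
 [ 0.438 -0.084  0.018]]
[np.float64(0.22), np.float64(0.141), np.float64(0.221), np.float64(0.139)] -7.078520237771455 -7.6368980290661455
stand [[0.52  0.273 0.006]
 [0.496 0.094 0.006]
 [0.643 0.075 0.006]] 0.181040012487422 0.148597851554653 -7.222997180220969
comb [[0.554 0.236 0.07 ]
 [0.537 0.114 0.07 ]] 0.12313662796463447
1.0297442586766543 0 [-0.35  0.21  1.84 -0.    1.09 -1.38]
1.0297442586766543 -1.4 [-0.35  0.21  1.84 -0.    1.09  0.02]
-2.111848394913139 0 [-0.35  0.21  1.84 -0.    1.09  1.76]
-2.111848394913139 -1.4 None
3.0083 [ 0.44029259 -0.14905606  0.36025616] [-3.51439637e-01  8.78629071e-02  1.57943394e+00  4.13283129e-04
  1.47386417e+00 -1.38290493e+00] [ 0.36713371 -0.10545571  0.48911767]
```

View pics/w1.png

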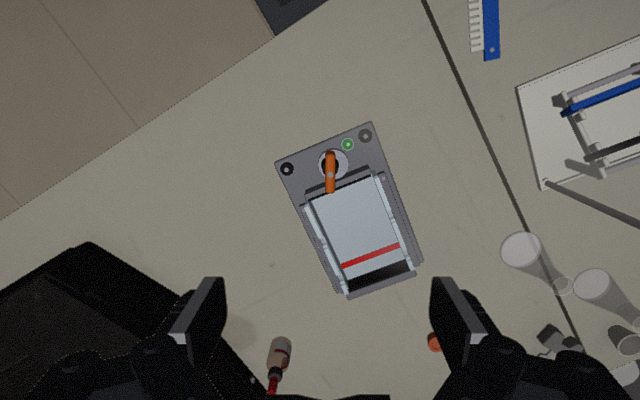

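The wrist view shows the wing at (330,171), already lengthwise between the jaws, with the red strip at (370,256). I'll measure both from here, then grip the wing.

```bash
cat >> h.py <<'E'
def rectplane(c,m,z,zoff=None):
    v,u=np.where(m>0); P=plane(c,np.c_[u,v],z)[:,:2]
    (cx,cy),(w,h),a=cv2.minAreaRect(np.float32(P*1000))
    if w<h: a+=90
    a=(a+90)%180-90
    return np.array([cx,cy])/1000,sorted((w,h)),a,len(u)
E
python3 - <<'E'
from h import *
im=cv2.imread("pics/w1.png");c=dict(np.load("pics/w1c.npz"));D=np.load("pics/w1.npy")
m=mask(im,(4,120,60),(18,255,255)); m[:,:300]=0;m[:,360:]=0;m[:140]=0;m[200:]=0
v,u=np.where(m);P,z=depthpts(c,np.c_[u,v],D); P=P[z>0]; print("wing z",np.percentile(P[:,2],[2,50,98]).round(4))
m2=m.copy(); m2[v[z>0][P[:,2]<.08],u[z>0][P[:,2]<.08]]=0
print(rectplane(c,m2,.086)); Q=P[P[:,2]>.08]; print(Q.mean(0))
r=mask(im,(0,130,60),(4,255,255))|mask(im,(175,130,60),(180,255,255)); r[:230]=0;r[280:]=0;r[:,:320]=0;r[:,420:]=0
print("strip",rectplane(c,r,.024)); v,u=np.where(r);P,z=depthpts(c,np.c_[u,v],D);print(np.median(P[z>0],0))
cc=dict(np.load("pics/w1c.npz"))
# caster corners
P=plane(c,[(275,161),(371,122),(423,263),(345,298)],.018);print(P.round(4))
E
```

```text
wing z [0.0742 0.0857 0.0876]
(array([ 0.45405109, -0.15486824]), [10.601539611816406, 46.32889938354492], -30.911705017089844, 357)
[ 0.45390005 -0.15478242  0.08561047]
strip (array([ 0.60248956, -0.17578055]), [8.178406715393066, 88.82949829101562], 82.11976623535156, 313)
[ 0.60192217 -0.1751032   0.02525975]
[[ 0.4173 -0.2175  0.018 ]
 [ 0.4384 -0.0828  0.018 ]
 [ 0.657  -0.1148  0.018 ]
 [ 0.65   -0.2437  0.018 ]]
```

```bash
python3 - <<'E'
from cell import *
from h import *
p=np.array([.454,-.1548]); R=Rdown(np.radians(-30.9)+np.pi/2)
command_gripper(.035,60)
move_to([*p,.14],R)
print(servo_line([*p,.069],speed=.08,contact_N=12),get_eef_pos())
command_gripper(0,60); hold(.2)
print("gap",get_finger_gap(),get_ft_force().round(1),get_ft_torque().round(2),get_time())
q0=np.array(get_joint_positions())
for i in range(1,11):
    q=q0.copy(); q[5]+=.12*i; move_j(q)
    print(round(.12*i,2),np.round(get_joint_positions()[5]-q0[5],3),np.round(get_ft_force(),1),np.round(get_ft_torque(),2),round(get_effort()[5],2),round(get_time(),2))
    if abs(get_ft_torque()[2])>4 : break
E
```

```text
False [ 0.45441942 -0.15494581  0.06942301]
gap 0.014823651896453943 [0.7 3.2 5.8] [ 0.48  0.01 -0.03] 6.025
0.12 0.117 [0.4 1.7 1.3] [ 0.42 -0.12  0.09] 0.23 6.28
0.24 0.235 [1.5 2.7 2.3] [ 0.66 -0.22  0.09] 0.24 6.53
0.36 0.356 [1.1 5.  2.1] [ 0.79 -0.35  0.14] 0.22 6.78
0.48 0.476 [3.  5.  1.9] [ 0.9  -0.4   0.15] 0.22 7.03
0.6 0.596 [2.5 6.1 1.6] [ 1.01 -0.41  0.12] 0.22 7.28
0.72 0.716 [2.4 6.4 1.4] [ 1.02 -0.56  0.21] 0.22 7.53
0.84 0.836 [3.  5.8 1.1] [ 1.17 -0.63  0.16] 0.22 7.78
0.96 0.956 [4.3 6.6 0.6] [ 1.18 -0.68  0.17] 0.22 8.03
1.08 1.076 [5.1 6.5 0.1] [ 1.22 -0.78  0.15] 0.23 8.28
1.2 1.196 [4.8 7.2 0.4] [ 1.19 -0.87  0.15] 0.28 8.53
```

```bash
python3 - <<'E'
from cell import *
from h import *
q0=np.array(get_joint_positions());print(get_finger_gap())
for i in range(1,13):
    q=q0.copy(); q[5]+=.03*i; move_j(q)
    T=get_ft_torque()
    print(round(1.196+.03*i,2),np.round(get_joint_positions()[5]-q0[5],3),np.round(get_ft_force(),1),np.round(T,2),round(get_effort()[5],2),round(get_finger_gap(),4))
    if abs(T[2])>2.5 or abs(get_effort()[5])>2.5: break
print(get_time())
E
```

```text
0.014394812816091253
1.23 0.027 [0.7 3.8 0.5] [ 0.69 -0.26  0.29] 0.32 0.0146
1.26 0.058 [2.7 4.5 0.6] [ 0.74 -0.39  0.39] 0.46 0.0146
1.29 0.089 [3.1 3.4 0.2] [ 0.63 -0.5   0.49] 0.52 0.0147
1.32 0.12 [-0.2 -5.3 -0.1] [-1.05  0.14 -0.12] -0.1 0.0145
1.35 0.149 [ 0.2 -5.7  0.6] [-1.24  0.28  0.17] 0.19 0.0145
1.38 0.178 [-0.1 -6.3 -0. ] [-1.22  0.25  0.33] 0.32 0.0146
1.41 0.207 [-0.8 -5.   1.8] [-1.16  0.22  0.86] 0.92 0.0152
1.44 0.235 [-1.2 -6.5  1.9] [-1.24  0.23  1.6 ] 1.58 0.0151
1.47 0.263 [-0.1 -4.6  1.8] [-1.15  0.26  2.25] 2.28 0.0149
1.5 0.293 [-0.1 -5.9  2.9] [-1.22  0.27  3.06] 3.05 0.0147
11.025
```

```bash
python3 - <<'E'
from cell import *
from h import *
command_gripper(.032); hold(.1); q=get_joint_positions(); print(get_ft_torque().round(2),get_eef_pos())
p=get_eef_pos(); servo_line([p[0],p[1],.12],speed=.12)
move_to([.50,-.155,.30],Rdown(np.radians(-8)))
cw=calibration("wrist"); im,D=camera("wrist"); cv2.imwrite("pics/w2.png",im); np.save("pics/w2.npy",D); np.savez("pics/w2c.npz",**cw); print(get_time())
c=cw
m=mask(im,(4,120,60),(18,255,255)); v,u=np.where(m);P,z=depthpts(c,np.c_[u,v],D)
ok=(z>0)&(abs(P[:,2]-.087)<.006)&(np.hypot(P[:,0]-.454,P[:,1]+.155)<.04); m2=np.zeros_like(m); m2[v[ok],u[ok]]=255
if ok.any(): print("wing",rectplane(c,m2,.086))
r=mask(im,(0,130,60),(4,255,255))|mask(im,(175,130,60),(180,255,255)); v,u=np.where(r);P,z=depthpts(c,np.c_[u,v],D)
ok=(z>0)&(abs(P[:,2]-.024)<.01)&(np.hypot(P[:,0]-.602,P[:,1]+.175)<.06); m2=np.zeros_like(m); m2[v[ok],u[ok]]=255
if ok.any(): print("strip",rectplane(c,m2,.024))
E
```

```text
[-0.03  0.03 -0.01] [ 0.45585243 -0.15365568  0.06978152]
12.8167
wing (array([ 0.45619696, -0.15411453]), [11.737783432006836, 46.69804000854492], 82.36358642578125, 497)
strip (array([ 0.60420929, -0.17742453]), [8.367366790771484, 85.26851654052734], 82.01480102539062, 516)
```

View pics/w2.png

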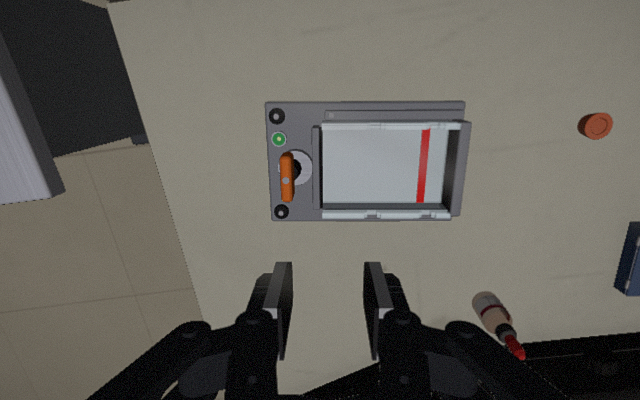

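The wing has turned to 82.4°, square to the caster's axis. But the gripper turned 19° further than the wing, so it slipped in the grip. I'll regrip it aligned and harder, and check that it really is at the stop.

```bash
python3 - <<'E'
from cell import *
from h import *
p=[.4557,-.1543]
command_gripper(.032)
move_to([*p,.12],Rdown(np.radians(-7.6)))
print(servo_line([*p,.069],speed=.1,contact_N=12))
command_gripper(0,110); hold(.1); q0=np.array(get_joint_positions()); print(q0[5],get_finger_gap(),get_ft_torque().round(2))
for i in range(1,9):
    q=q0.copy(); q[5]+=.03*i; move_j(q)
    T=get_ft_torque()
    print(round(.03*i,2),np.round(get_joint_positions()[5]-q0[5],3),np.round(get_ft_force(),1),np.round(T,2),round(get_effort()[5],2),round(get_finger_gap(),4))
    if abs(T[2])>4 : break
cw=calibration("wrist"); im,D=camera("wrist"); cv2.imwrite("pics/w3.png",im)
command_gripper(.032); x=get_eef_pos(); servo_line([x[0],x[1],.12],speed=.12)
move_to([.50,-.155,.30],Rdown(np.radians(-8)))
c=calibration("wrist"); im,D=camera("wrist"); cv2.imwrite("pics/w4.png",im)
m=mask(im,(4,120,60),(18,255,255)); v,u=np.where(m);P,z=depthpts(c,np.c_[u,v],D)
ok=(z>0)&(abs(P[:,2]-.087)<.006)&(np.hypot(P[:,0]-.454,P[:,1]+.155)<.04); m2=np.zeros_like(m); m2[v[ok],u[ok]]=255
print("wing",rectplane(c,m2,.086))
r=mask(im,(0,130,60),(4,255,255))|mask(im,(175,130,60),(180,255,255)); v,u=np.where(r);P,z=depthpts(c,np.c_[u,v],D)
ok=(z>0)&(abs(P[:,2]-.024)<.01)&(np.hypot(P[:,0]-.602,P[:,1]+.175)<.06); m2=np.zeros_like(m); m2[v[ok],u[ok]]=255
print("strip",rectplane(c,m2,.024),get_time())
E
```

```text
False
-0.21770902913060128 0.01084847137814196 [ 0.01  0.29 -0.02]
0.03 0.029 [-0.4  0.9 -3.1] [0.04 0.03 0.2 ] 0.2 0.0108
0.06 0.058 [-0.1  1.  -1.6] [0.08 0.11 0.58] 0.57 0.0103
0.09 0.088 [0.6 0.4 0. ] [0.22 0.01 1.01] 1.0 0.0104
0.12 0.118 [1.  0.1 1.8] [0.21 0.08 1.6 ] 1.62 0.0109
0.15 0.147 [-1.   0.3  2.2] [0.21 0.15 2.25] 2.29 0.0107
0.18 0.177 [-1.   2.   4.2] [0.35 0.2  2.97] 2.99 0.0108
0.21 0.207 [-1.5  1.3  5.9] [0.47 0.13 3.61] 3.67 0.0107
0.24 0.235 [-1.7  2.4  4.8] [0.52 0.05 4.34] 4.33 0.0107
wing (array([ 0.45616797, -0.15410608]), [11.745206832885742, 46.70774459838867], 82.4755859375, 493)
strip (array([ 0.6041665 , -0.17740042]), [8.268815040588379, 85.27071380615234], 82.05481719970703, 518) 18.7083
```

The wing is unchanged and held against 4.3 Nm, so the cam is at its stop. Now I'll look at the comb along its own axis.

```bash
cat >> h.py <<'E'
def Rslant(psi,t=np.radians(25)):
    h=np.array([np.cos(psi),np.sin(psi),0]); k=np.array([0,0,1.])
    z=np.sin(t)*h-np.cos(t)*k; y=np.cos(t)*h+np.sin(t)*k
    return np.c_[np.cross(y,z),y,z]
E
python3 - <<'E'
from cell import *
from h import *
R=Rslant(np.radians(-7.8)); o=np.array([.5455,.175,.045]); 
for s in(.01,.1,.19): print(s,np.round(inverse_kinematics(o-R[:,2]*s,R),2))
move_to([.38,-.02,.36],Rdown(np.radians(-8)))
move_to(o-R[:,2]*.19,R)
c=calibration("wrist"); im,D=camera("wrist"); cv2.imwrite("pics/w5.png",im);np.save("pics/w5.npy",D); np.savez("pics/w5c.npz",**c)
print(get_time(),get_eef_pos())
m=mask(im,(105,110,40),(128,255,255)); v,u=np.where(m);P,z=depthpts(c,np.c_[u,v],D)
L=(P-o)@np.c_[R[:,1],-R[:,0],-R[:,2]]  # comb frame x,y,z
ok=(z>0)&(np.abs(L[:,0])<.04)&(np.abs(L[:,1])<.09)&(np.abs(L[:,2]-.02)<.04); L=L[ok]
print(len(L),np.percentile(L,[1,5,25,50,75,95,99],axis=0).round(4))
for z0 in np.arange(-.02,.05,.005):
    s=(L[:,2]>=z0)&(L[:,2]<z0+.005)
    if s.sum()>5: print(z0.round(3),s.sum(),np.percentile(L[s],[2,50,98],axis=0).round(4).tolist())
E
```

```text
0.01 [ 0.41  0.41  2.11 -0.75  0.33  1.23]
0.1 [ 0.46  0.24  2.09 -0.51  0.5   1.01]
0.19 [ 0.51  0.09  2.03 -0.4   0.71  0.91]
20.575 [0.46695536 0.18508811 0.21757581]
1007 [[ 0.0024 -0.0642  0.0153]
 [ 0.0025 -0.0465  0.0158]
 [ 0.0041 -0.027   0.0165]
 [ 0.0059 -0.002   0.017 ]
 [ 0.0077  0.0272  0.0175]
 [ 0.0091  0.0515  0.0181]
 [ 0.0094  0.0568  0.0186]]
0.01 6 [[0.0046, -0.0218, 0.0147], [0.0094, -0.008, 0.0149], [0.0096, 0.0081, 0.015]]
0.015 1001 [[0.0025, -0.0634, 0.0157], [0.0059, -0.0019, 0.017], [0.0093, 0.0555, 0.0184]]
```

View pics/w5.png

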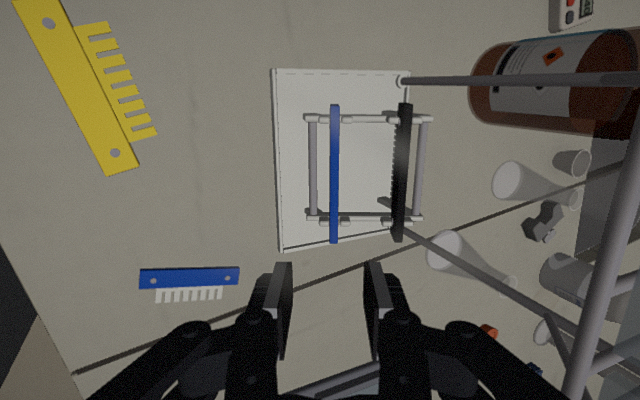

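The view looks straight down on the blue spine, (335,105)-(334,242), with the black comb at (402,170) behind it. The lengths match (124 × 8). I'll correct the estimate, cross-check it in the top picture, then grasp.

```bash
python3 - <<'E'
from cell import *
from h import *
R=Rslant(np.radians(-7.8)); o=np.array([.5455,.175,.045]); F=np.c_[R[:,1],-R[:,0],-R[:,2]]
c=dict(np.load("pics/w5c.npz"));im=cv2.imread("pics/w5.png");D=np.load("pics/w5.npy")
m=mask(im,(105,110,40),(128,255,255)); v,u=np.where(m);P,z=depthpts(c,np.c_[u,v],D)
L=(P-o)@F; L=L[(z>0)&(np.abs(L[:,0])<.03)&(np.abs(L[:,1])<.08)&(np.abs(L[:,2]-.02)<.02)]
k=np.polyfit(L[:,1],L[:,0],1); dpsi=-k[0]; kz=np.polyfit(L[:,1],L[:,2],1)
print("dpsi deg",np.degrees(dpsi),"roll",np.degrees(kz[0]))
ymid=(L[:,1].min()+L[:,1].max())/2; print("len",np.ptp(L[:,1]))
top=o+F@np.array([np.polyval(k,ymid),ymid,np.median(L[:,2])])
ct=calibration("top"); print("top-face mid",top, "proj top",cv2.projectPoints(top.reshape(1,3),cv2.Rodrigues(ct["R"])[0],ct["t"],ct["camera_matrix"],ct["dist_coeffs"])[0].ravel())
psi=np.radians(-7.8)+dpsi/np.cos(np.radians(25)); R=Rslant(psi); org=top+R[:,2]*.026; print("origin",org,"psi",np.degrees(psi))
np.savez("comb.npz",org=org,psi=psi)
command_gripper(.032,40)
servo_line(org-R[:,2]*.08,R,speed=.12)
print(servo_line(org-R[:,2]*.010,speed=.06,contact_N=10),get_eef_pos(),get_ft_force().round(1))
im,_=camera("wrist"); cv2.imwrite("pics/w6.png",im)
f0=get_ft_force(); command_gripper(0,50); hold(.2); print(get_finger_gap(),(get_ft_force()-f0).round(1),get_ft_torque().round(2),get_time())
im,_=camera("wrist"); cv2.imwrite("pics/w7.png",im)
E
```

```text
dpsi deg 0.2325984444027143 roll 0.12323968527138314
len 0.12330918127551123
top-face mid [0.54406534 0.17860559 0.06286663] proj top [262.00055973 215.45476707]
origin [0.55495832 0.17716312 0.03930263] psi -7.543356012461021
False [0.55091369 0.17786643 0.04868553] [-1.8 -1.1  0.4]
0.0070359438620775415 [-0.4 -0.1  4.4] [-0.12 -0.13 -0.12] 23.8333
```

View pics/w7.png

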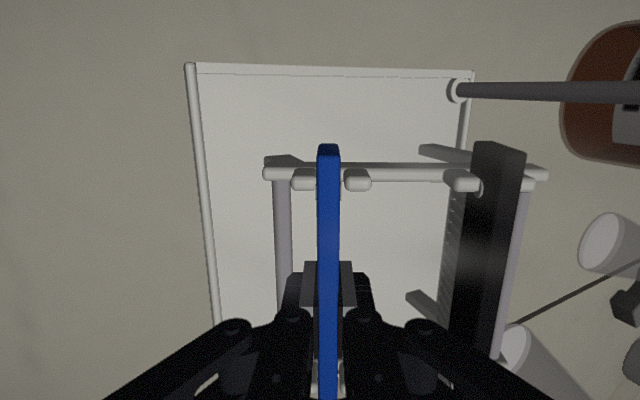

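The comb is gripped (gap 7 mm) with a pad on each side of the spine, and the black comb is untouched. Next: draw it out, move clear, check how it sits in the hand.

```bash
cat > inhand.py <<'E'
from cell import *
from h import *
def inhand(name):
    c=calibration("wrist"); p=get_eef_pos();R=get_orientation(); im,D=camera("wrist"); cv2.imwrite(name,im)
    m=mask(im,(105,110,40),(128,255,255)); v,u=np.where(m);P,z=depthpts(c,np.c_[u,v],D)
    L=(P-p)@np.c_[R[:,1],-R[:,0],-R[:,2]]
    L=L[(z>0)&(np.abs(L[:,0])<.03)&(np.abs(L[:,1])<.08)&(np.abs(L[:,2])<.04)]
    k=np.polyfit(L[:,1],L[:,2],1); kx=np.polyfit(L[:,1],L[:,0],1)
    print("in hand: y",L[:,1].min(),L[:,1].max(),"top z med",np.median(L[:,2]),"at far end",np.polyval(k,.06),"roll",np.degrees(k[0]),"x0",np.polyval(kx,[-.05,0,.05]),len(L))
E
python3 - <<'E'
from inhand import *
d=np.load("comb.npz");org=d["org"];R=Rslant(float(d["psi"]))
f=get_ft_force()
print(servo_line(org-R[:,2]*.045,speed=.06), (get_ft_force()-f).round(1),get_finger_gap())
servo_line(org-R[:,2]*.19,speed=.15); print(get_finger_gap())
psi=np.radians(-7.97)
servo_line([.42,.02,.30],R,speed=.2)
move_to([.46,-.09,.26],Rdown(psi)); hold(.2)
inhand("pics/w8.png"); print(get_time(),get_eef_pos(),get_ft_force().round(1))
E
```

```text
False [-0.2  1.9 -5.6] 0.007040301191883073
0.006982387968656052
in hand: y -0.0624834491725308 0.040662165465892186 top z med 0.015224679729797422 at far end 0.017057565311594497 roll 1.6270067800750745 x0 [-0.0006646  -0.00073596 -0.00080732] 5426
27.6917 [ 0.45944017 -0.0888313   0.26060313] [-1.  -1.8 -0.1]
```

View pics/w8.png

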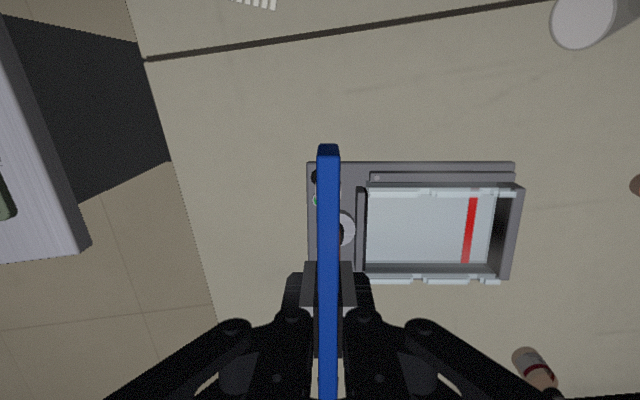

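The comb is in hand, its far end at +62.5 mm from the TCP (62 expected), so it is centred; the tray is at (440,235). I'll refine the strip from this view, then hover over the notches and look.

```bash
python3 - <<'E'
from inhand import *
def strip(tag):
    c=calibration("wrist"); im,D=camera("wrist"); cv2.imwrite(f"pics/{tag}.png",im)
    r=mask(im,(0,130,60),(4,255,255))|mask(im,(175,130,60),(180,255,255)); v,u=np.where(r)
    P=plane(c,np.c_[u,v],.024); ok=np.hypot(P[:,0]-.604,P[:,1]+.175)<.055; m2=np.zeros_like(r); m2[v[ok],u[ok]]=255
    print("strip",rectplane(c,m2,.024) if ok.sum()>9 else None)
strip("w9")
psi=np.radians(-7.97); t=np.array([.6045,-.1752])
move_to([*t,.16],Rdown(psi)); servo_line([*t,.098],speed=.1); hold(.2)
strip("w10"); inhand("pics/w11.png"); print(get_eef_pos(),get_time())
c=calibration("wrist")
im=cv2.imread("pics/w11.png")
# projected expected +y notch: floor corners (x +-5.25) and far comb end
a=np.array([np.cos(psi),np.sin(psi)]);b=np.array([-np.sin(psi),np.cos(psi)])
pts=np.array([[*(t+sx*.00525*a+s*b),z] for s in(.045,.051) for sx in(-1,1) for z in(.048,)])
print(cv2.projectPoints(pts,cv2.Rodrigues(c["R"])[0],c["t"],c["camera_matrix"],c["dist_coeffs"])[0].reshape(-1,2).round(0).tolist())
E
```

```text
strip (array([ 0.60368958, -0.18105785]), [8.143320083618164, 75.61046600341797], 82.15646362304688, 465)
strip None
in hand: y -0.06252501439677755 0.03983562140859351 top z med 0.015213637620543926 at far end 0.01712026032958907 roll 1.711352338514622 x0 [-0.00061879 -0.00071551 -0.00081223] 5386
[ 0.60473913 -0.17528507  0.09849902] 29.6083
[[318.0, 163.0], [339.0, 163.0], [318.0, 152.0], [339.0, 152.0]]
```

View pics/w11.png

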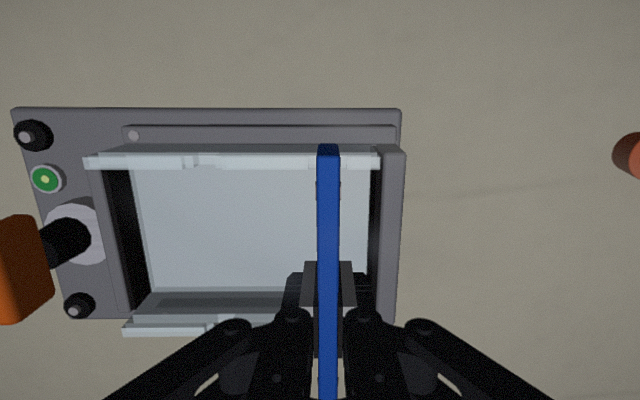

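Strip estimates agree within 1 mm across views (corrected x 0.6045–0.6047). In the picture the comb hangs over the strip's notch (spine end at 328,150), and the free notch is at (205,160). I'll lower it with a contact stop.

```bash
python3 - <<'E'
from inhand import *
p=get_eef_pos(); f0=get_ft_force()
print(servo_line([.6045,-.1750,.066],speed=.05,contact_N=5),get_eef_pos(),(get_ft_force()-f0).round(1))
for z in np.arange(.064,.0515,-.001):
    h=servo_line([.6045,-.1750,z],speed=.015,contact_N=6)
    print(round(z,3),h,get_eef_pos().round(4),(get_ft_force()-f0).round(1),get_ft_torque().round(2))
    if h or (get_ft_force()-f0)[2]>7: break
inhand("pics/w12.png");print(get_finger_gap(),get_time())
E
```

```text
False [ 0.60464086 -0.17505892  0.06605867] [0.9 0.2 1.4]
0.064 False [ 0.6045 -0.175   0.0641] [ 1.7 -0.1  0.9] [-0.01 -0.02 -0.01]
0.063 False [ 0.6045 -0.175   0.063 ] [ 1.2  0.5 -0.2] [ 0.01 -0.01  0.03]
0.062 False [ 0.6044 -0.175   0.0619] [0.9 0.7 1.6] [ 0.02 -0.06 -0.06]
0.061 False [ 0.6044 -0.175   0.0609] [-0.2  0.1  1.5] [ 0.01 -0.02  0.03]
0.06 False [ 0.6044 -0.175   0.0599] [0.7 0.4 1. ] [-0.01 -0.04 -0.04]
0.059 False [ 0.6047 -0.1751  0.0592] [ 1.  -0.4  2.1] [ 0.   -0.03 -0.01]
0.058 False [ 0.6048 -0.1751  0.0589] [-0.1  0.5  6.5] [ 0.23  0.19 -0.02]
0.057 False [ 0.6048 -0.1751  0.0589] [-0.9  0.7 11.9] [0.31 0.39 0.01]
in hand: y -0.06246409975634702 0.03992315133799934 top z med 0.015275806263799506 at far end 0.016840216074272236 roll 1.443670426637087 x0 [-0.00065341 -0.00072611 -0.00079881] 5396
0.007095619474309864 32.4833
```

```bash
python3 - <<'E'
from inhand import *
servo_line([.6046,-.1750,.0583],speed=.02); print(get_ft_force().round(1))
command_gripper(.015,20); hold(.2); print(get_finger_gap(),get_ft_force().round(1))
servo_line([.6046,-.1750,.12],speed=.07)
move_to([.575,-.175,.26],Rdown(np.radians(-8)+0)); hold(.2)
c=calibration("wrist"); im,D=camera("wrist"); cv2.imwrite("pics/w13.png",im)
m=mask(im,(105,110,40),(128,255,255)); v,u=np.where(m);P,z=depthpts(c,np.c_[u,v],D)
psi=np.radians(-7.97);a=np.array([np.cos(psi),np.sin(psi),0]);b=np.array([-np.sin(psi),np.cos(psi),0])
L=np.c_[(P-[.6045,-.175,0])@np.c_[a,b],P[:,2]]; L=L[(z>0)&(abs(L[:,0])<.03)&(abs(L[:,1])<.08)]
T=L[L[:,2]>np.median(L[:,2])-.003]
for y0 in np.arange(-.06,.06,.02):
    s=(T[:,1]>=y0)&(T[:,1]<y0+.02)
    if s.sum(): print(y0.round(3),s.sum(),"x",T[s,0].min().round(4),T[s,0].max().round(4),"z",np.median(T[s,2]).round(4))
print("y",T[:,1].min(),T[:,1].max(),get_time())
cv2.imwrite("pics/w13c.png",cv2.resize(im[60:330,160:520],None,fx=2.2,fy=2.2,interpolation=cv2.INTER_CUBIC))
E
```

```text
[-0.4  0.1  5. ]
0.014913899091827727 [-0.1 -0.  -0.1]
-0.06 165 x -0.0043 0.0035 z 0.0744
-0.04 171 x -0.0043 0.0036 z 0.0743
-0.02 184 x -0.0043 0.0033 z 0.0743
0.0 192 x -0.0041 0.0036 z 0.0744
0.02 188 x -0.0042 0.0029 z 0.0743
0.04 204 x -0.0042 0.0035 z 0.0743
y -0.06110220582785015 0.0617965975533066 35.0917
```

View pics/w13c.png

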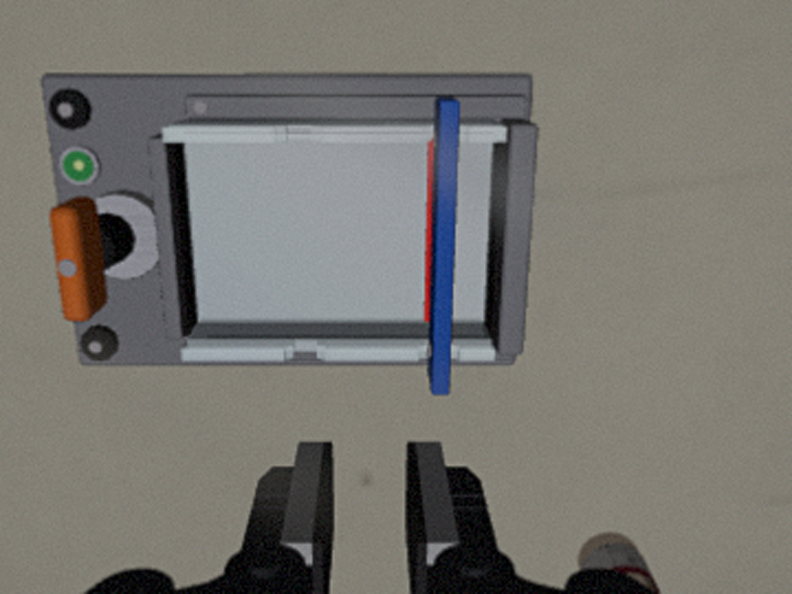

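The comb is seated level: the spine top is at 74.3–74.4 mm along its full length (74.0 expected), centred within 0.5 mm. The wing is still home. Last, a check of the bystanders, then I hand in.

```bash
python3 - <<'E'
from inhand import *
move_to([.42,-.12,.40],Rdown(np.radians(-8)))
for n in("top","scene"):
    im,D=camera(n); cv2.imwrite(f"pics/{n}_end.png",im); o=cv2.imread(f"pics/{n}0.png")
    d=(cv2.GaussianBlur(cv2.absdiff(im,o),(5,5),0).max(2)>30).astype(np.uint8)
    k,l,st,ce=cv2.connectedComponentsWithStats(d); print(n,[(st[i].tolist()) for i in range(1,k) if st[i,4]>12])
print(get_time()); job_done()
E
```

```text
top [[314, 192, 156, 208, 12307], [242, 209, 42, 11, 276], [0, 295, 147, 105, 9694], [264, 370, 38, 30, 799], [0, 387, 11, 13, 21], [313, 386, 26, 14, 149]]
scene [[0, 0, 107, 328, 12100], [116, 0, 20, 40, 492], [212, 0, 18, 1, 18], [233, 0, 9, 4, 31], [49, 21, 102, 215, 9099], [314, 36, 13, 4, 38], [100, 39, 15, 2, 18], [307, 41, 34, 9, 223], [125, 42, 5, 22, 44], [294, 51, 56, 83, 2704], [128, 67, 11, 30, 192], [19, 153, 16, 16, 110], [80, 161, 11, 15, 68], [84, 178, 10, 10, 64], [270, 186, 26, 22, 198], [367, 220, 34, 28, 357], [330, 242, 9, 15, 73], [341, 244, 9, 10, 58], [166, 254, 18, 49, 448], [158, 259, 7, 15, 65], [342, 259, 7, 8, 23], [122, 276, 24, 8, 43], [110, 278, 17, 10, 41], [147, 286, 14, 9, 82]]
36.0583
the job is handed in; nothing more can be done
```

The gel caster is ready for pouring, and I handed the job in at 36.1 s of the 64 s allowed; no verdict was reported.

- **Cam handle:** I turned it clockwise to its stop. On the first turn my grip slipped by about 19°, so I regripped it square and harder. It then resisted 4.3 Nm without moving, and the wing stayed at 82.4°, square to the caster's axis. I measured that before fetching the comb; in the last close picture it still looked home.
- **Blue comb:** I drew the blue eight-tooth comb out along its own axis and lowered it into the notches over the red strip. I stopped on contact, at about 12 N, before releasing it.
- **Seating check:** The top of the comb's spine measured 74.3–74.4 mm along its whole length, against 74.0 mm expected. It sits level and centred to about 0.5 mm.
- **Bystanders:** Comparing the overhead and scene pictures from before and after showed changes only at the comb's old slot, the caster and the arm. I saw none at the black comb, flask, tip box or dropper bottle.

One check disagreed: in the hand the comb seemed to tilt about 1.5°. That reading probably came from the side faces being in view, as the seated comb is level.

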